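Ready the tap-test demo: tip the tiled block onto its foam bed and set the session timer

ROBOT

A 7-joint arm with a two-finger parallel gripper is mounted at the origin on the work surface. World frame = base frame: x ahead of the robot, y to its left, z up, the work surface at z = 0. Lengths are in mm, angles in degrees, forces in N, time in s.
With the tool pointing down it reaches from about 425 to 1025 mm from the base axis. Payload 9.4 kg.
Tool frame: the origin (TCP) lies at the very end of the fingers, on their centre line; the grasp point (between the pads) lies 19 mm behind it; z points along the fingers, y is the line along which they close (so a half turn about z gives the same grasp; the last joint's range is limited). The gripper opens to 93 mm and grips with 3 to 60 N. Pads are 15 mm wide; open, the fingers measure 128 mm over their backs; the gripper's body (75 mm by 188 mm) begins 65 mm behind the grasp point.
Start: joints at [66.137, 34.337, -0.143, 91.639, 0.103, 54.024, -4.572], TCP at [241.631, -683.548, 218.618] pointing down, gripper open.
Joint ranges: [-147.43, 147.43], [-19.82, 112.94], [-74.19, 73.91], [6.32, 146.72], [-59.91, 239.91], [6.04, 106.73], [-150.56, 150.56]. Speed limits (degrees/s): [127.2, 127.2, 172.46, 172.46, 180, 180, 180].

INTERFACE

Orientations are given as [roll, pitch, yaw] about the fixed x, y, z axes, in that order (R = Rz(yaw) Ry(pitch) Rx(roll)).
In Python, from plant import * gives the robot as it stands.
- The arm moves only by the tool apply_moves, never from a script. Its argument "series" is a list of rows, each a list of 2 entries, a list of its own where there are three numbers: the shift along the tool's x, y, z in m, then the turn, a rotation vector about the tool's x, y, z in degrees. In form: [[[dx, dy, dz], [rx, ry, rz]], ...]. A call has 1 to 20 rows; each row is the pose to reach, as a shift and turn from the pose commanded when the call began, along the tool's axes at that moment; what a row does not reach only later rows make up. A row lasts 1/10 s, in which the tool goes at most 50 mm and 8.59 degrees, less where a joint would pass 70% of its speed; a pose out of reach is approached as far as the arm can. A call with a gripper value outside its range is refused whole. "jaw" is the closure, from -1 (fully open) to 1 (shut), set as the call begins (left out, the last holds). The fingers move at their own pace and stop on an object; "grip_force" is the grip in N (left out, the last holds). Time passes only in rows, so rows that repeat a pose let the fingers close. It gives the time, the measured TCP pose, the force, the opening and the grip force at its end, in the units of the state.
- observe(): the state, without advancing time (a new reading comes with each control period).
- camera(name): name is "side" or "top"; returns (picture, depth): 480x640x3 uint8, red, green, blue; 480x640 float32, mm along the optical axis (not along the pixel's ray), 0 where there is no reading.
- get_calibration(name): a dict with "fovy" (degrees; the focal length in pixels is half the picture's height over the tangent of half this angle, whatever the lens; pixels are square), "cx", "cy" (the principal point, pixels), "distortion" ([k1, k2, p1, p2, k3] as OpenCV has them; the pictures are not rectified), "T" (4x4, takes a point from camera to world coordinates). Camera axes: x right, y down, z forward; pixel columns grow to the right and rows downward; lengths in mm; the calibration is good to about 2 mm. A picture is of the moment at which its call begins. get_calibration takes no time and is no camera call.
- finish_job(): hands the job in; it is judged then, once.
Trained networks look in the newest picture that a camera, given by its name, has taken for a name from the list of things; names that differ only in an ending like _2 or _b are one class to them, and where a whole thing is asked for, a point or a joint stands for the part that bears it (a point fixed in the world has none). Each returns a list of dicts, best first, with "p" (0 to 1); they miss things now and then, are a little off and sometimes report something else, mostly with a low value. They report only what shows in the picture. A call takes as long as a camera call. They do not tell look-alikes from the thing itself.
- recognise(camera, query): "centre" ([x, y, z] in mm, in world coordinates, good to about 4 mm: the middle of the surface that is visible of it).
The state is a dict: "time": time; "joint_positions": joint angles; "qd": joint speeds; "joint_torque": joint torques, N m; "tool_pos": TCP position; "orientation": TCP orientation; "ft_force": force on the tool from outside, world axes, zero at the start; "wrist_torque": the same for the moment, N m; "width": finger opening in mm; "gripper_force": force on a finger pad.
Only numpy, scipy, OpenCV 4.12 (cv2) and the standard library are available. Lean on these libraries where they do the work, as an engineer would, in place of code of your own. Each camera call takes 0.05 s, during which the arm holds its last target. There are 200 camera calls.

TASK

Get the tap-test stand ready for its next session. The tile-faced block stands on end in front of the thin blue foam bed: gently push it, standing, until its foot is square against the bed's near edge, then tip it over onto its back on the bed so that the tiles face up, and gently push it lengthwise until its top end is home against the metal end rail, lying square on the bed. Then start the session clock the way such timers need: turn the dial clockwise past the red 30-minute mark, and then back to the green 15-minute mark, leaving the things round about where they are.

Things in the scene. Friction and masses are not known exactly. Their poses are not given: they have to be found in the camera images.
- block_center (a point): Centre of a loose tile-faced concrete block: 75 mm thick (x), 120 wide (y), 170 tall (z, its length), 0.6-0.95 kg, ungrippable, rough foot. White tiles on its -x face, away from the bed. It starts upright, its back 55-90 mm short of the bed, turned up to 0.28 rad. Tipped, it falls with its foot sticking out over the bed's near edge. Lying right: x points down, z along the bed's x, centre 51 mm up.
- bed: Blue foam bed fixed to the table, 190 mm long (x), 170 wide (y), 14 thick. Origin: middle of its near edge (next to the block), at table height; x points towards the aluminium end rail across the far end: inner face at x = 190 mm, 46 mm high above the table. Block home: centre at x = 105 mm, y within about 25 mm of 0, foot end at x = 20 mm.
- timer: White round base of the bell timer, fixed to the table, 100 mm across, 30 high, origin at the centre of its underside. Marks on its rim every 5 minutes, 25 degrees apart, minutes growing clockwise from above: 0 minutes at +75 degrees from its x axis (towards y), green 15-minute mark along +x, red 30-minute mark at -75 degrees.
- dial_grip (a point): Point to grip on the timer's dial: on the turning axis, 60 mm above the table. The dial is a round black grip 50 mm across, from 36 to 72 mm above the table, on a disc 66 mm across (top at 36 mm); it can be gripped at any angle and regripped. An orange stripe on top points to the minutes, at +75 degrees from the point's own x axis (z up).
- dial (a joint): Timer dial in rad, growing clockwise from above: 0 at 0 minutes, 0.0873 per minute, 1.309 at 15 minutes, 2.618 at 30 minutes (top mark), hard stop at 2.88. Starts between 0 and 3.5 minutes; turns stiffly (0.06 N m) and stays where it is left.
- mouse: Black computer mouse, about 85 x 64 mm, 36 high, loose bystander; origin under its rear half.
- tap_hammer: Small hammer, 200 mm long, lying loose on the table; bystander.
- mug: Blue mug, 80 mm across, 95 high, loose bystander; origin at the centre of its underside.
- tape: Yellow tape measure, 70 mm across, 36 high, loose bystander; origin at the centre of its underside.
- spray: White bottle with a blue cap, 56 mm across, 160 high, loose bystander; origin at the centre of its underside.
Mind the look-alikes: they are no part of the job. What is shaped like the part that bears block_center but purple or yellow is not meant.

How it is judged (in metres and radians):
On the way, in this order (a step that is already met when the one before it is completed fails the run):
1. the block stands upright with its foot square against the bed's near edge (angle between block_center's own z axis and vertical below 0.12 rad and x of block_center in the frame of bed above -0.047 m and angle between the x axis of block_center and the x axis of bed, either way round below 0.1 rad), for 0.1 s.
2. the block lies on its back on the bed, tiles up, home against the end rail and square (angle between block_center's own x axis and vertical above 3.05 rad and x of block_center in the frame of bed above 0.099 m and y of block_center in the frame of bed between -0.028 and 0.028 m and angle between the z axis of block_center and the x axis of bed, either way round below 0.07 rad), for 0.2 s.
3. the dial is wound past the 30-minute mark (value of joint dial above 2.618 rad), for 0.05 s.
At the end, for the whole second after the job is handed in: The block lies flat on its back on the foam bed, tiles up, its top end within about 6 mm of the end rail, within 28 mm of the bed's middle line and square to it within 0.07 rad (4 degrees); the dial, after having been past the 30-minute mark, stands at 15 minutes within 1.5 minutes (0.13 rad) (all of step 2 and value of joint dial between 1.179 and 1.439 rad); the robot touches nothing.
It fails at once if the block is pushed harder than 80 N (it is to be pushed gently) (contact force between the arm and block above 80 N).
It fails at once if a bystander (mouse, tap hammer, mug, tape measure or spray bottle) is moved more than 40 mm (distance of any of mouse, tap_hammer, mug, tape, spray from where it was at the start of the episode above 0.04 m).
It also fails if it takes over 69 s, if anything falls off the work surface, if the arm or the gripper's body presses on something with over 40 N, if the wrist force passes 120 N, or if a joint passes its speed limit or range.

## Working session

There is one attempt and no reset: what is moved stays moved. The work goes in short steps, Python scripts to look and compute and a tool call to move; the robot and the scene stay as the last step left them, time stands still between calls to the robot, and variables do not carry over. Pictures are saved under pics/ and viewed, at most 10 in all, crops included, and the job is handed in when it is done.

Besides the shell and the picture viewer there is one more tool, called after ">>>" as name(argument=value, ...) on one line, values as JSON. apply_moves: Moves the arm, as the interface text tells. Its arguments: {"type":"object","properties":{"series":{"type":"array","items":{"type":"array"}},"jaw":{"type":"number"},"grip_force":{"type":"number"}},"required":["series"]}

```bash
mkdir -p pics; ls
cat > h.py <<'E'
from plant import *
import numpy as np, cv2
def rays(name,px):
    c=get_calibration(name); f=240/np.tan(np.radians(c["fovy"])/2)
    K=np.array([[f,0,c["cx"]],[0,f,c["cy"]],[0,0,1]])
    return cv2.undistortPoints(np.array(px,float).reshape(-1,1,2),K,np.array(c["distortion"],float))[:,0],np.array(c["T"])
def plane(name,px,z):
    n,T=rays(name,px); d=np.c_[n,np.ones(len(n))]@T[:3,:3].T; o=T[:3,3]
    return o+d*((z-o[2])/d[:,2])[:,None]
def cloud(name,depth):
    v,u=np.nonzero(depth); n,T=rays(name,np.c_[u,v]); d=depth[v,u]
    return np.c_[n*d[:,None],d]@T[:3,:3].T+T[:3,3],u,v
E
python3 - <<'E'
from h import *
for n in("side","top"):
    p,d=camera(n); cv2.imwrite(f"pics/{n}0.png",p[:,:,::-1]); np.save(f"{n}0.npy",d)
    c=get_calibration(n);print(n,np.round(c["T"],2).tolist(),c["fovy"])
for q in["block_center","bed","timer","dial_grip","mouse","tap_hammer","mug","tape","spray"]:
    for n in("top","side"): print(q,n,[(np.round(r["centre"]).tolist(),round(r["p"],2)) for r in recognise(n,q)][:3])
s=observe();print({k:np.round(v,2).tolist() for k,v in s.items()})
E
```

```text
pics
side [[0.99, -0.11, 0.11, 439.01], [-0.15, -0.77, 0.62, -850.74], [0.02, -0.63, -0.78, 1065.94], [0.0, 0.0, 0.0, 1.0]] 46.43032174503438
top [[0.03, -0.98, 0.21, 276.47], [-1.0, -0.03, 0.01, -75.05], [-0.0, -0.21, -0.98, 1373.01], [0.0, 0.0, 0.0, 1.0]] 48.72718892246434
block_center top [([518.0, -185.0, 169.0], 0.85), ([354.0, -185.0, 170.0], 0.84), ([697.0, -251.0, 172.0], 0.79)]
block_center side [([522.0, -221.0, 148.0], 0.86), ([716.0, -283.0, 145.0], 0.83), ([359.0, -222.0, 146.0], 0.75)]
bed top [([521.0, 18.0, 15.0], 0.67)]
bed side [([519.0, 47.0, 14.0], 0.7)]
timer top [([424.0, 350.0, 30.0], 0.7), ([339.0, -394.0, 38.0], 0.47)]
timer side [([425.0, 331.0, 31.0], 0.68)]
dial_grip top [([423.0, 346.0, 77.0], 0.8)]
dial_grip side [([427.0, 345.0, 63.0], 0.88)]
mouse top [([604.0, 342.0, 22.0], 0.71), ([424.0, 344.0, 76.0], 0.46)]
mouse side [([604.0, 331.0, 19.0], 0.64)]
tap_hammer top [([746.0, -11.0, 26.0], 0.61)]
tap_hammer side [([748.0, 18.0, 25.0], 0.63)]
mug top []
mug side [([516.0, -446.0, 47.0], 0.82)]
tape top [([340.0, -393.0, 37.0], 0.91)]
tape side [([347.0, -406.0, 35.0], 0.79)]
spray top [([764.0, 189.0, 100.0], 0.73)]
spray side [([774.0, 183.0, 84.0], 0.7)]
{'time': 1.0, 'joint_positions': [66.14, 34.34, -0.14, 91.64, 0.1, 54.02, -4.57], 'qd': [-0.01, 0.06, 0.02, -0.0, -0.11, -0.11, -0.04], 'joint_torque': [-0.0, -76.48, 1.5, -25.27, -0.05, 0.01, 0.0], 'tool_pos': [241.64, -683.57, 218.65], 'orientation': [180.0, 0.0, 19.47], 'ft_force': [0.11, 0.06, -0.12], 'wrist_torque': [-0.04, 0.04, -0.05], 'gripper_force': 0.0, 'width': 93.25}
```

View pics/top0.png

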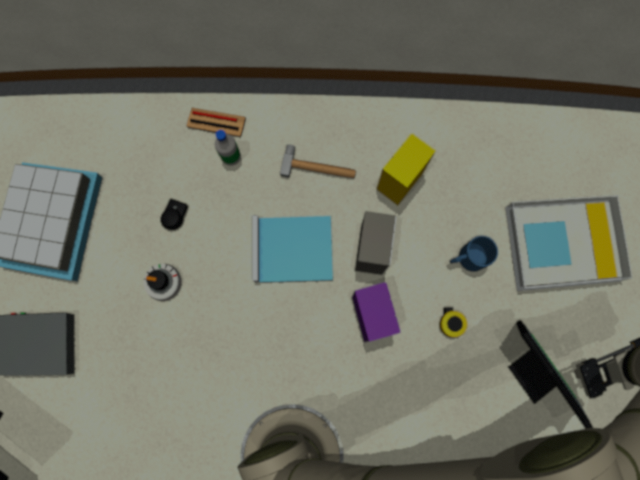

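View pics/side0.png

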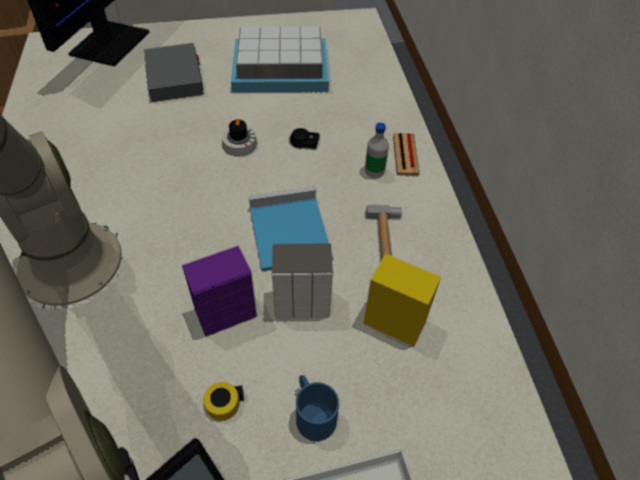

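The top view shows the grey block at (377,243), with the purple (375,312) and yellow (405,168) look-alikes beside it. The bed is at (292,249), its rail at x≈255 (world +y), and the timer at (163,282). Next I'll measure the geometry.

```bash
cat >> h.py <<'E'
def rect(P):
    r=cv2.minAreaRect(P[:,:2].astype(np.float32)); return np.round(r[0],1),np.round(r[1],1),round(r[2],2),np.round(cv2.boxPoints(r)).tolist()
def box(C,lo,hi): return (C>np.array(lo)).all(1)&(C<np.array(hi)).all(1)
E
python3 - <<'E'
from h import *
for n in("top","side"):
    d=np.load(n+"0.npy"); C,u,v=cloud(n,d); im=cv2.imread(f"pics/{n}0.png")[v,u].astype(int)
    print(n,"blocktop",rect(C[box(C,(460,-270,160),(590,-120,182))]),np.median(C[box(C,(490,-200,150),(540,-180,185))][:,2]))
    blue=(im[:,0]-im[:,2]>60)&box(C,(400,-130,3),(640,140,30))
    print("bed",rect(C[blue]))
    print("rail",rect(C[box(C,(400,80,38),(640,170,56))]))
    print("dial",rect(C[box(C,(370,290,66),(480,400,90))]),"z",np.percentile(C[box(C,(370,290,50),(480,400,100))][:,2],[50,95]))
    b=box(C,(360,280,26),(490,410,34)); print("base",rect(C[b]))
    print("purple",rect(C[box(C,(300,-270,160),(430,-120,182))]));print("yel",rect(C[box(C,(620,-320,160),(780,-170,182))]))
    # orange stripe
    o=(im[:,2]-im[:,0]>80)&box(C,(370,290,55),(480,400,90)); print("stripe",o.sum(),C[o].mean(0).round(1) if o.any() else 0)
    if n=="top":
        I=cv2.imread("pics/top0.png")[250:320,125:205]; 
    else: J=cv2.imread("pics/side0.png")[105:175,200:280]
cv2.imwrite("pics/tim.png",cv2.resize(np.hstack([I,J]),None,fx=5,fy=5,interpolation=cv2.INTER_CUBIC))
E
```

```text
top blocktop (array([ 526.7, -189.1]), array([ 75.7, 121.5]), 83.1, [[462.0, -219.0], [582.0, -234.0], [592.0, -159.0], [471.0, -144.0]]) 169.28253766270348
bed (array([525.3,  10.7]), array([166.1, 184.3]), 3.5, [[437.0, 98.0], [448.0, -86.0], [614.0, -76.0], [603.0, 108.0]])
rail (array([518.2, 110.7]), array([166.4,  13.5]), 4.21, [[435.0, 111.0], [436.0, 98.0], [602.0, 110.0], [601.0, 124.0]])
dial (array([423.7, 354.8]), array([49.5, 47.6]), 59.51, [[391.0, 346.0], [432.0, 321.0], [457.0, 364.0], [416.0, 388.0]]) z [71.52515493 76.38259671]
base (array([424.4, 355.7]), array([89.2, 92.3]), 0.99, [[379.0, 401.0], [381.0, 309.0], [470.0, 310.0], [468.0, 403.0]])
purple (array([ 357.7, -191.9]), array([121.3,  76.1]), 16.66, [[289.0, -173.0], [310.0, -246.0], [427.0, -211.0], [405.0, -138.0]])
yel (array([ 721.7, -264.3]), array([ 75.7, 123.4]), 52.94, [[650.0, -257.0], [748.0, -332.0], [794.0, -271.0], [695.0, -197.0]])
stripe 27 [425.3 365.5  74.3]
side blocktop (array([ 527.1, -188.7]), array([ 79.3, 120. ]), 83.44, [[463.0, -221.0], [582.0, -235.0], [591.0, -156.0], [472.0, -142.0]]) 169.11142772984203
bed (array([525.5,  13.3]), array([168.2, 192.4]), 3.83, [[435.0, 104.0], [448.0, -88.0], [616.0, -77.0], [603.0, 115.0]])
rail (array([520.4, 111.2]), array([167.6,  21.4]), 4.93, [[436.0, 115.0], [438.0, 93.0], [605.0, 108.0], [603.0, 129.0]])
dial (array([425.8, 354.7]), array([49.8, 51. ]), 32.43, [[391.0, 363.0], [418.0, 320.0], [460.0, 347.0], [433.0, 390.0]]) z [70.12987256 74.8470602 ]
base (array([426.5, 352.2]), array([84.1, 89.4]), 88.03, [[380.0, 312.0], [470.0, 309.0], [473.0, 393.0], [383.0, 396.0]])
purple (array([ 359.2, -191.4]), array([119.7,  80.3]), 16.28, [[290.0, -170.0], [313.0, -247.0], [428.0, -213.0], [405.0, -136.0]])
yel (array([ 723.2, -262.2]), array([ 81.2, 120.7]), 53.7, [[651.0, -259.0], [748.0, -331.0], [796.0, -265.0], [699.0, -194.0]])
stripe 20 [426.6 369.2  72.2]
```

View pics/tim.png

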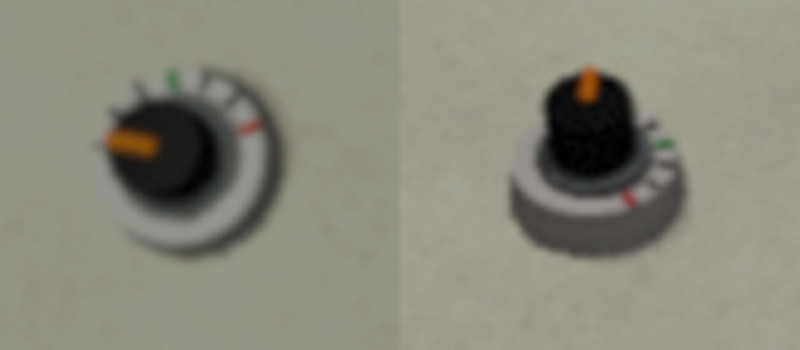

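Run:
```python
from h import *
import plant; print([k for k in dir(plant) if k[0]!='_'])
for n in("top","side"):
    C,u,v=cloud(n,np.load(n+"0.npy"))
    for x0 in range(150,460,50):
        print(n,x0,[int(C[m][:,2].max()) if (m:=box(C,(x0,y0,-10),(x0+50,y0+50,900))).any() else -1 for y0 in range(-750,-350,50)])
I=cv2.imread("pics/top0.png")[310:480,470:640];J=cv2.imread("pics/side0.png")[330:480,0:260]
cv2.imwrite("pics/mon.png",np.hstack([cv2.resize(I,(340,400)),cv2.resize(J,(440,400))]))
```

```text
['Unreachable', 'camera', 'finish_job', 'get_calibration', 'observe', 'recognise']
top 150 [64, 392, 349, 342, 8, 769, 820, 871]
top 200 [7, 448, 460, 349, 688, 713, 9, 8]
top 250 [330, 449, 456, 185, 183, 9, 8, 8]
top 300 [8, 8, 59, 163, 182, 7, 46, 45]
top 350 [7, 8, 9, 20, 8, 7, 44, 44]
top 400 [65, 63, 66, 66, 9, 7, 6, 7]
top 450 [61, 32, 31, 65, 12, 99, 99, 79]
side 150 [-1, -1, -1, -1, 4, 5, 6, 4]
side 200 [-1, 639, 666, 681, 683, 5, 4, 5]
side 250 [-1, 625, 635, 632, 181, 4, 5, 4]
side 300 [-1, 572, -1, 168, 182, 6, 41, 41]
side 350 [-1, -1, -1, 0, 5, 5, 40, 40]
side 400 [-1, -1, -1, 60, 4, 5, 5, 4]
side 450 [-1, -1, -1, 63, 5, 97, 98, 76]
```

View pics/mon.png

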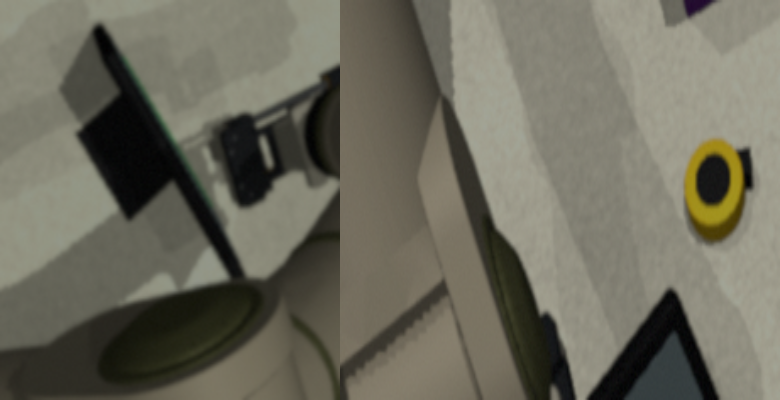

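```bash
cat >> h.py <<'E'
from scipy.spatial.transform import Rotation as Ro
def delta(p,rpy,s=None):
    s=s or observe(); R=Ro.from_euler("xyz",s["orientation"],degrees=True)
    print("from",np.round(s["tool_pos"],1),np.round(s["orientation"],1),"q",np.round(s["joint_positions"]),"t",round(s["time"],2))
    print("shift m",(R.inv().apply(np.array(p)-s["tool_pos"])/1000).round(4),"rot",(R.inv()*Ro.from_euler("xyz",rpy,degrees=True)).as_rotvec(degrees=True).round(2))
def d0(s,p,rpy):  # s: (pos,rpy) tuple
    delta(p,rpy,dict(tool_pos=np.array(s[0]),orientation=s[1],joint_positions=[0],time=0))
E
python3 -c "
from h import *
delta((241,-683,440),(180,0,19.47))
delta((480,-560,420),(180,0,45))
delta((534,-330,330),(180,-35,93.8))
delta((542,-290,120),(180,-40,93.8))"
```

```text
from [ 241.6 -683.6  218.7] [180.    0.   19.5] q [66. 34. -0. 92.  0. 54. -5.] t 1.0
shift m [-0.0004 -0.0007 -0.2213] rot [ 0.  0. -0.]
from [ 241.6 -683.6  218.7] [180.    0.   19.5] q [66. 34. -0. 92.  0. 54. -5.] t 1.0
shift m [ 0.2659 -0.037  -0.2014] rot [  0.     0.   -25.53]
from [ 241.6 -683.6  218.7] [180.    0.   19.5] q [66. 34. -0. 92.  0. 54. -5.] t 1.0
shift m [ 0.3935 -0.2359 -0.1114] rot [ 22.66  29.9  -71.87]
from [ 241.6 -683.6  218.7] [180.    0.   19.5] q [66. 34. -0. 92.  0. 54. -5.] t 1.0
shift m [ 0.4144 -0.271   0.0986] rot [ 25.89  34.15 -71.11]
```

>>> apply_moves(series=[[[0, 0, -0.05], [0, 0, 0]], [[0, 0, -0.1], [0, 0, 0]], [[0, 0, -0.15], [0, 0, 0]], [[0, 0, -0.2], [0, 0, 0]], [[0, 0, -0.2], [0, 0, 0]]], jaw=-0.5)

```text
time: 1.5
tool_pos: [242.3, -685.6, 427.1]
orientation: [179.3, -0.0, 19.5]
ft_force: [0.2, 0.1, -0.4]
width: 69.9
gripper_force: 0.0
```

>>> apply_moves(series=[[[0.05, -0.007, 0], [0, 0, -5]], [[0.1, -0.014, 0], [0, 0, -10]], [[0.15, -0.021, 0], [0, 0, -15]], [[0.2, -0.028, 0], [0, 0, -20]], [[0.23, -0.05, 0], [0, 0, -25]], [[0.26, -0.08, 0], [4, 6, -30]], [[0.29, -0.11, 0.01], [8, 10, -36]], [[0.32, -0.14, 0.03], [11, 15, -45]], [[0.35, -0.18, 0.05], [15, 20, -53]], [[0.38, -0.21, 0.07], [19, 25, -62]], [[0.39, -0.236, 0.09], [22.66, 29.9, -71.87]], [[0.39, -0.236, 0.09], [22.66, 29.9, -71.87]], [[0.39, -0.236, 0.09], [22.66, 29.9, -71.87]], [[0.39, -0.236, 0.09], [22.66, 29.9, -71.87]], [[0.39, -0.236, 0.09], [22.66, 29.9, -71.87]]])

```text
time: 3.0
tool_pos: [530.8, -331.5, 329.2]
orientation: [-180.0, -34.9, 93.6]
ft_force: [0.6, -0.3, -0.2]
width: 69.7
gripper_force: 0.0
```

```bash
python3 -c "
from h import *
delta((540,-290,150),(180,-38,93.8))
delta((540,-275,22),(180,-38,93.8))"
```

```text
from [ 530.8 -331.5  329.2] [-180.   -34.9   93.6] q [ 56.  37. -28.  83. -12.  84.  37.] t 3.0
shift m [-0.0689  0.0118  0.1704] rot [ 0.11  3.13 -0.16]
from [ 530.8 -331.5  329.2] [-180.   -34.9   93.6] q [ 56.  37. -28.  83. -12.  84.  37.] t 3.0
shift m [-0.1298  0.0128  0.2839] rot [ 0.11  3.13 -0.16]
```

>>> apply_moves(series=[[[-0.02, 0.004, 0.043], [0, 1, 0]], [[-0.035, 0.006, 0.085], [0, 2, 0]], [[-0.052, 0.009, 0.128], [0, 3, 0]], [[-0.07, 0.012, 0.17], [0, 3, 0]], [[-0.09, 0.012, 0.21], [0, 3, 0]], [[-0.11, 0.013, 0.245], [0, 3, 0]], [[-0.13, 0.013, 0.284], [0, 3, 0]], [[-0.13, 0.013, 0.284], [0, 3, 0]], [[-0.13, 0.013, 0.284], [0, 3, 0]]])

```text
time: 3.9
tool_pos: [540.3, -274.1, 22.7]
orientation: [-180.0, -38.0, 93.7]
ft_force: [-0.3, -0.5, 0.8]
width: 69.6
gripper_force: 0.0
```

```bash
python3 -c "
from h import *
p,_=camera('side');cv2.imwrite('pics/s1.png',p[:,:,::-1])
for y in (-240,-162): delta((540-0.066*(y+275),y,22),(180,-38,93.8))"
```

```text
from [ 541.  -274.7   23.7] [179.9 -37.9  93.8] q [ 52.  55. -27.  97. -10.  55.  43.] t 3.95
shift m [ 0.0265 -0.0011  0.0227] rot [0.11 0.11 0.01]
from [ 541.  -274.7   23.7] [179.9 -37.9  93.8] q [ 52.  55. -27.  97. -10.  55.  43.] t 3.95
shift m [ 0.0881 -0.0011  0.0707] rot [0.11 0.11 0.01]
```

View pics/s1.png

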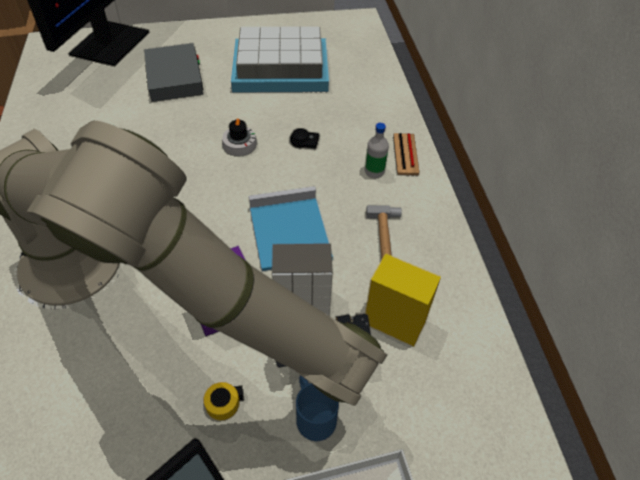

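>>> apply_moves(series=[[[0.012, 0, 0.009], [0, 0, 0]], [[0.024, 0, 0.0185], [0, 0, 0]], [[0.028, 0, 0.022], [0, 0, 0]], [[0.031, 0, 0.0245], [0, 0, 0]], [[0.034, 0, 0.027], [0, 0, 0]], [[0.037, 0, 0.029], [0, 0, 0]], [[0.04, 0, 0.0315], [0, 0, 0]], [[0.043, 0, 0.034], [0, 0, 0]], [[0.046, 0, 0.036], [0, 0, 0]], [[0.049, 0, 0.0385], [0, 0, 0]], [[0.052, 0, 0.041], [0, 0, 0]], [[0.055, 0, 0.043], [0, 0, 0]], [[0.058, 0, 0.0455], [0, 0, 0]], [[0.061, 0, 0.048], [0, 0, 0]], [[0.064, 0, 0.05], [0, 0, 0]], [[0.067, 0, 0.0525], [0, 0, 0]], [[0.07, 0, 0.055], [0, 0, 0]], [[0.07, 0, 0.055], [0, 0, 0]]])

```text
time: 5.75
tool_pos: [534.9, -186.1, 21.9]
orientation: [179.8, -37.8, 93.8]
ft_force: [0.7, -5.1, 3.4]
width: 69.6
gripper_force: 2.6
```

```bash
cat >> h.py <<'E'
def tops(zlo,zhi,x0=450,x1=615,y0=-270,y1=40,cams=("side","top")):
    for n in cams:
        p,d=camera(n); C,u,v=cloud(n,d); im=p[v,u].astype(int); g=im.max(1)-im.min(1)<40
        m=box(C,(x0,y0,zlo),(x1,y1,zhi))&g
        if m.sum()>30: print(n,m.sum(),rect(C[m]),"z",np.percentile(C[m][:,2],[5,50,95]).round(1))
E
python3 -c "
from h import *
tops(160,182)
print(observe()['ft_force'],observe()['tool_pos'])"
```

```text
side 1355 (array([ 519.7, -142. ]), array([118. ,  79.4]), 4.02, [[458.0, -107.0], [464.0, -186.0], [581.0, -177.0], [576.0, -98.0]]) z [164.8 168.9 171.7]
top 1762 (array([ 520.6, -188. ]), array([121. , 167.8]), 3.29, [[455.0, -108.0], [465.0, -275.0], [586.0, -268.0], [576.0, -101.0]]) z [165.5 169.8 175.2]
[ 0.59553975 -4.96393356  2.87876261] [ 534.90332532 -186.1492036    21.87967596]
```

>>> apply_moves(series=[[[0.003, 0, 0.0025], [0, 0, 0]], [[0.006, 0, 0.0047], [0, 0, 0]], [[0.009, 0, 0.007], [0, 0, 0]], [[0.012, 0, 0.0094], [0, 0, 0]], [[0.0135, 0, 0.0105], [0, 0, 0]], [[0.0142, 0, 0.0111], [0, 0, 0]], [[0.015, 0, 0.0117], [0, 0, 0]], [[0.0158, 0, 0.0123], [0, 0, 0]], [[0.0158, 0, 0.0123], [0, 0, 0]], [[0.0158, 0, 0.0123], [0, 0, 0]]])

```text
time: 6.85
tool_pos: [533.7, -166.8, 21.8]
orientation: [179.8, -37.8, 93.8]
ft_force: [0.3, -7.6, 3.9]
width: 69.6
gripper_force: 3.6
```

```bash
python3 -c "
from h import *
tops(160,182,cams=('side',))
print(observe()['ft_force'],observe()['tool_pos'])"
```

```text
side 1232 (array([ 521.1, -122.7]), array([114.5,  80.3]), 2.33, [[462.0, -85.0], [466.0, -165.0], [580.0, -161.0], [577.0, -80.0]]) z [165.1 168.7 171.7]
[ 0.7368257  -7.10686497  4.44213136] [ 533.70233512 -166.8581138    21.80740782]
```

>>> apply_moves(series=[[[0.0008, 0, 0.0006], [0, 0, 0]], [[0.0016, 0, 0.0012], [0, 0, 0]], [[0.0024, 0, 0.0018], [0, 0, 0]], [[0.0032, 0, 0.0024], [0, 0, 0]], [[0.004, 0, 0.003], [0, 0, 0]], [[0.004, 0, 0.003], [0, 0, 0]]])

```text
time: 7.5
tool_pos: [533.7, -165.6, 21.7]
orientation: [179.8, -37.5, 93.7]
ft_force: [-1.5, -20.4, 11.9]
width: 70.2
gripper_force: 9.8
```

```bash
python3 -c "
from h import *
tops(160,182,cams=('side',))
print(observe()['ft_force'],observe()['tool_pos'])"
```

```text
side 1183 (array([ 522.8, -122.5]), array([110.8,  79.6]), 4.96, [[464.0, -88.0], [471.0, -167.0], [582.0, -157.0], [575.0, -78.0]]) z [165.4 168.8 171.5]
[ -2.56367335 -20.56065533  10.9347509 ] [ 533.7228255  -165.65650545   21.70380115]
```

>>> apply_moves(series=[[[-0.012, 0, -0.009], [0, 0, 0]], [[-0.0236, 0, -0.0185], [0, 0, 0]], [[0.0, -0.005, -0.05], [0, 0, 0]], [[0.025, -0.01, -0.082], [0, 0, 0]], [[0.05, -0.01, -0.113], [0, 0, 0]], [[0.05, -0.01, -0.113], [0, 0, 0]], [[0.05, -0.01, -0.113], [0, 0, 0]]])

```text
time: 8.25
tool_pos: [524.5, -191.2, 141.8]
orientation: [179.9, -37.9, 93.9]
ft_force: [0.3, -0.1, -1.2]
width: 70.1
gripper_force: 0.0
```

```bash
python3 -c "
from h import *
tops(160,182)
print(observe()['ft_force'],observe()['tool_pos'])
delta((521,-105,150),(180,-38,93.8))"
```

```text
side 106 (array([564.7, -90.4]), array([23.7, 44.2]), 51.71, [[540.0, -86.0], [575.0, -113.0], [589.0, -95.0], [555.0, -67.0]]) z [166.2 169.  171.9]
top 1794 (array([ 519.4, -157. ]), array([121.9, 144.7]), 3.66, [[454.0, -89.0], [463.0, -233.0], [585.0, -225.0], [576.0, -81.0]]) z [164.8 169.6 174.1]
[ 0.46184516 -0.87908531  0.59089111] [ 523.78876939 -190.83630933  140.20211225]
from [ 523.8 -190.8  140.2] [-179.9  -38.    93.8] q [ 51.  44. -31. 104. -15.  57.  38.] t 8.35
shift m [0.0736 0.0029 0.0452] rot [-0.06 -0.05 -0.04]
```

>>> apply_moves(series=[[[0.012, 0, 0.009], [0, 0, 0]], [[0.017, 0, 0.013], [0, 0, 0]], [[0.02, 0, 0.0155], [0, 0, 0]], [[0.023, 0, 0.018], [0, 0, 0]], [[0.026, 0, 0.02], [0, 0, 0]], [[0.029, 0, 0.0225], [0, 0, 0]], [[0.032, 0, 0.025], [0, 0, 0]], [[0.035, 0, 0.027], [0, 0, 0]], [[0.038, 0, 0.0295], [0, 0, 0]], [[0.041, 0, 0.032], [0, 0, 0]], [[0.044, 0, 0.0345], [0, 0, 0]], [[0.047, 0, 0.037], [0, 0, 0]], [[0.05, 0, 0.039], [0, 0, 0]], [[0.053, 0, 0.0415], [0, 0, 0]], [[0.056, 0, 0.044], [0, 0, 0]], [[0.059, 0, 0.046], [0, 0, 0]], [[0.062, 0, 0.0485], [0, 0, 0]], [[0.065, 0, 0.051], [0, 0, 0]], [[0.068, 0, 0.053], [0, 0, 0]], [[0.071, 0, 0.0555], [0, 0, 0]]])

```text
time: 10.35
tool_pos: [518.3, -100.6, 141.0]
orientation: [-180.0, -38.0, 93.8]
ft_force: [0.2, -0.3, 0.5]
width: 69.4
gripper_force: 0.0
```

```bash
python3 -c "
from h import *
p,_=camera('side');cv2.imwrite('pics/s2.png',p[:,:,::-1])
tops(75,100,y0=-150,y1=130)
print(observe()['ft_force'],observe()['tool_pos'])"
```

```text
side 361 (array([ 495. , -128.9]), array([29.1, 86.7]), 77.44, [[449.0, -134.0], [534.0, -153.0], [540.0, -124.0], [456.0, -105.0]]) z [76.  85.6 96.9]
top 349 (array([510. , -77.7]), array([115.7, 111.8]), 4.2, [[448.0, -26.0], [456.0, -138.0], [572.0, -129.0], [564.0, -18.0]]) z [75.9 87.7 98.8]
[ 0.2796949  -0.44214223  0.21880501] [ 518.29171418 -100.63845552  141.10457953]
```

View pics/s2.png

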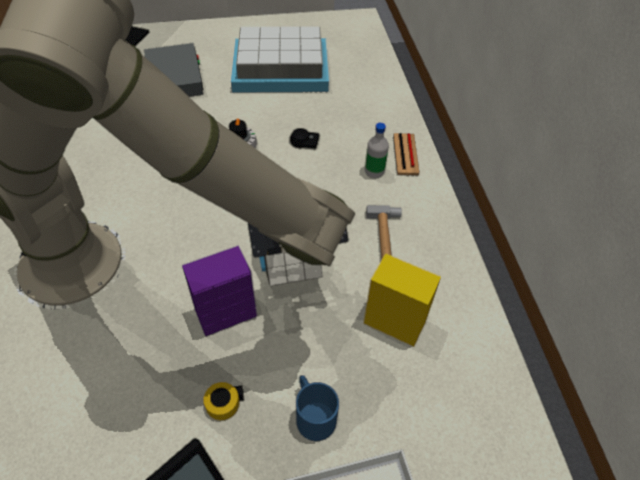

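>>> apply_moves(series=[[[0.02, 0, -0.03], [0, 0, 0]], [[-0.01, 0, -0.055], [0, 0, 0]], [[-0.045, 0, -0.085], [0, 0, 0]], [[-0.08, 0, -0.11], [0, 0, 0]], [[-0.11, 0, -0.135], [0, 0, 0]], [[-0.11, 0, -0.135], [0, 0, 0]], [[-0.11, 0, -0.135], [0, 0, 0]]])

```text
time: 11.2
tool_pos: [529.5, -271.0, 179.3]
orientation: [-180.0, -38.0, 93.7]
ft_force: [-0.7, 0.5, 1.1]
width: 70.0
gripper_force: 0.0
```

```bash
python3 -c "
from h import *
tops(70,105,y0=-180,y1=130,x0=430,x1=620)
print(observe()['ft_force'],observe()['tool_pos'])
p,_=camera('side');cv2.imwrite('pics/s3.png',p[150:400,150:450,::-1])"
```

```text
side 1600 (array([511.5, -29.8]), array([120.3, 167. ]), 3.71, [[446.0, 50.0], [457.0, -117.0], [577.0, -109.0], [566.0, 57.0]]) z [84.2 87.9 91.2]
top 3341 (array([511. , -33.8]), array([121.7, 170. ]), 3.48, [[445.0, 47.0], [455.0, -122.0], [577.0, -115.0], [567.0, 55.0]]) z [83.1 88.2 92.7]
[-0.18038307  0.36651169 -0.08354188] [ 529.55518519 -269.0057403   179.88560113]
```

View pics/s3.png

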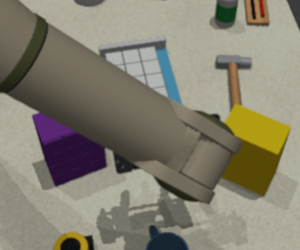

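```bash
python3 -c "
from h import *
delta((520,-175,130),(180,-38,93.8))
delta((519,-150,48),(180,-38,93.8))"
```

```text
from [ 529.6 -268.8  180. ] [180.  -38.1  93.9] q [ 54.  44. -30.  95. -13.  67.  39.] t 11.35
shift m [ 0.0434 -0.0032  0.0975] rot [-0.06 -0.06  0.08]
from [ 529.6 -268.8  180. ] [180.  -38.1  93.9] q [ 54.  44. -30.  95. -13.  67.  39.] t 11.35
shift m [ 0.0126 -0.0025  0.1775] rot [-0.06 -0.06  0.08]
```

>>> apply_moves(series=[[[0.005, -0.001, 0.045], [0, 0, 0]], [[0.008, -0.002, 0.09], [0, 0, 0]], [[0.01, -0.0025, 0.135], [0, 0, 0]], [[0.0126, -0.0025, 0.1775], [0, 0, 0]], [[0.0126, -0.0025, 0.1775], [0, 0, 0]], [[0.0126, -0.0025, 0.1775], [0, 0, 0]]])

```text
time: 11.95
tool_pos: [519.1, -150.1, 47.8]
orientation: [-179.9, -38.1, 93.9]
ft_force: [1.4, -1.0, -0.4]
width: 70.1
gripper_force: 0.0
```

>>> apply_moves(series=[[[0.008, 0, 0.006], [0, 0, 0]], [[0.016, 0, 0.0125], [0, 0, 0]], [[0.02, 0, 0.0155], [0, 0, 0]], [[0.023, 0, 0.018], [0, 0, 0]], [[0.0263, 0.001, 0.0205], [0, 0, 0]], [[0.0296, 0.002, 0.023], [0, 0, 0]], [[0.033, 0.003, 0.0257], [0, 0, 0]], [[0.0363, 0.004, 0.0283], [0, 0, 0]], [[0.0396, 0.005, 0.031], [0, 0, 0]], [[0.043, 0.006, 0.0335], [0, 0, 0]], [[0.046, 0.007, 0.036], [0, 0, 0]], [[0.049, 0.008, 0.0383], [0, 0, 0]], [[0.052, 0.009, 0.0406], [0, 0, 0]], [[0.055, 0.009, 0.043], [0, 0, 0]], [[0.055, 0.009, 0.043], [0, 0, 0]]])

```text
time: 13.45
tool_pos: [524.6, -82.8, 48.1]
orientation: [179.9, -37.8, 93.8]
ft_force: [0.0, -5.1, 4.0]
width: 69.7
gripper_force: 2.7
```

```bash
python3 -c "
from h import *
tops(70,105,y0=-180,y1=150,x0=430,x1=620)
print(observe()['ft_force'],observe()['tool_pos'])"
```

```text
side 550 (array([527.6, -39.7]), array([276.6,  90.2]), 82.79, [[466.0, -171.0], [555.0, -183.0], [590.0, 92.0], [500.0, 103.0]]) z [84.4 88.  91.5]
top 3469 (array([520.1, -33.4]), array([122.3, 254.3]), 3.66, [[451.0, 90.0], [467.0, -164.0], [589.0, -156.0], [573.0, 97.0]]) z [82.3 88.2 93.2]
[ 0.38521584 -4.7803317   3.71008675] [524.53159664 -82.78489923  48.05878114]
```

>>> apply_moves(series=[[[0.003, 0, 0.0024], [0, 0, 0]], [[0.006, 0, 0.0047], [0, 0, 0]], [[0.0075, 0, 0.0058], [0, 0, 0]], [[0.0083, 0, 0.0065], [0, 0, 0]], [[0.0091, 0, 0.0071], [0, 0, 0]], [[0.0099, 0, 0.0077], [0, 0, 0]], [[0.0107, 0, 0.0083], [0, 0, 0]], [[0.0107, 0, 0.0083], [0, 0, 0]]])

```text
time: 14.35
tool_pos: [524.3, -71.3, 48.0]
orientation: [179.8, -37.7, 93.7]
ft_force: [-1.2, -12.6, 7.7]
width: 69.8
gripper_force: 6.5
```

>>> apply_moves(series=[[[0.0008, 0, 0.0006], [0, 0, 0]], [[0.0016, 0, 0.0012], [0, 0, 0]], [[0.0024, 0, 0.0018], [0, 0, 0]], [[0.0024, 0, 0.0018], [0, 0, 0]]])

```text
time: 14.75
tool_pos: [524.3, -71.0, 47.9]
orientation: [179.8, -37.6, 93.6]
ft_force: [-3.9, -24.5, 17.5]
width: 69.8
gripper_force: 12.1
```

```bash
python3 -c "
from h import *
tops(70,105,y0=-60,y1=150,x0=430,x1=620)
print(observe()['ft_force'],observe()['tool_pos'])"
```

```text
side 454 (array([541.3,  59.2]), array([67.8, 95.9]), 3.09, [[505.0, 105.0], [510.0, 9.0], [578.0, 13.0], [573.0, 109.0]]) z [84.2 88.  91.3]
top 3214 (array([517. ,  20.7]), array([123.1, 165.8]), 3.18, [[451.0, 100.0], [460.0, -65.0], [583.0, -59.0], [574.0, 107.0]]) z [83.4 88.3 92.6]
[ -3.12775829 -25.96700744  17.32910046] [524.32772043 -70.9617183   47.90482782]
```

>>> apply_moves(series=[[[-0.01, 0, -0.008], [0, 0, 0]], [[-0.04, 0, -0.03], [0, 0, 0]], [[-0.055, 0, -0.065], [0, 0, 0]], [[-0.03, 0, -0.105], [0, 0, 0]], [[0.0, 0, -0.145], [0, 0, 0]], [[0.03, 0, -0.185], [0, 0, 0]], [[0.03, 0, -0.185], [0, 0, 0]]], jaw=-1)

```text
time: 15.55
tool_pos: [531.0, -155.2, 218.2]
orientation: [179.4, -37.7, 94.1]
ft_force: [-0.1, -0.3, -0.3]
width: 93.0
gripper_force: 0.0
```

```bash
python3 -c "
from h import *
tops(70,105,y0=-100,y1=150,x0=430,x1=620)
c=np.array([424.5,354.8])
for n,px in(('top',[(159.4,266),(175,275.6)]),('side',[(253,134),(245.6,144.8)])):
    P=plane(n,px,30)[:,:2]-c; print(n,P.round(1),np.degrees(np.arctan2(P[:,1],P[:,0])).round(1))
for n in('top','side'):
    im=cv2.imread(f'pics/{n}0.png').astype(int); v,u=np.nonzero((im[...,2]-im[...,0]>70)&(im[...,1]<im[...,2]-30))
    P=plane(n,np.c_[u,v],72); m=np.hypot(*(P[:,:2]-c).T)<30; d=P[m][:,:2]-c; w=im[v,u][m]; w=(w[:,2]-w[:,0])[:,None]
    a=(d*w).sum(0)/w.sum(); print(n,m.sum(),a,np.degrees(np.arctan2(a[1],a[0])))
delta((424.5,354.8,200),(180,0,200))
"
```

```text
top 3289 (array([516.6,  19.6]), array([121.8, 168. ]), 3.61, [[451.0, 100.0], [461.0, -68.0], [583.0, -60.0], [572.0, 107.0]]) z [83.1 88.2 92.5]
top [[ 38.8   6.4]
 [ 15.4 -37.5]] [  9.3 -67.7]
side [[ 41.5   6.5]
 [ 17.8 -35.5]] [  8.9 -63.4]
top 33 [ 1.24824736 11.72348227] 83.92238055177847
side 20 [ 1.9603956 14.4416659] 82.26958962167568
from [ 528.7 -155.1  213.2] [179.9 -37.9  93.9] q [ 50.  38. -33. 104. -17.  61.  34.] t 15.65
shift m [ 0.399  -0.0702  0.327 ] rot [  35.01  -26.13 -101.77]
```

```bash
python3 -c "
from h import *
delta((424.5,354.8,200),(180,0,130))
delta((480,150,230),(180,0,110))
"
```

```text
from [ 528.7 -155.1  213.2] [179.9 -37.9  93.9] q [ 50.  38. -33. 104. -17.  61.  34.] t 15.65
shift m [ 0.399  -0.0702  0.327 ] rot [ 12.07 -36.56 -34.81]
from [ 528.7 -155.1  213.2] [179.9 -37.9  93.9] q [ 50.  38. -33. 104. -17.  61.  34.] t 15.65
shift m [ 0.2532 -0.0283  0.1756] rot [  5.46 -37.61 -15.56]
```

>>> apply_moves(series=[[[0.036, -0.004, 0.025], [1, -5, -2]], [[0.072, -0.008, 0.05], [1.5, -10, -4]], [[0.108, -0.012, 0.075], [2, -15, -6]], [[0.144, -0.016, 0.1], [3, -20, -8]], [[0.18, -0.02, 0.125], [4, -26, -10]], [[0.216, -0.024, 0.15], [5, -32, -13]], [[0.253, -0.028, 0.176], [5.5, -37.6, -15.6]], [[0.282, -0.036, 0.206], [7, -37.5, -20]], [[0.312, -0.045, 0.236], [8.5, -37.3, -24]], [[0.342, -0.054, 0.268], [10, -37, -28]], [[0.37, -0.062, 0.297], [11, -36.8, -32]], [[0.399, -0.07, 0.327], [12.07, -36.56, -34.81]], [[0.399, -0.07, 0.327], [12.07, -36.56, -34.81]], [[0.399, -0.07, 0.327], [12.07, -36.56, -34.81]], [[0.399, -0.07, 0.327], [12.07, -36.56, -34.81]]])

```text
time: 17.15
tool_pos: [424.5, 353.4, 198.9]
orientation: [-179.8, -0.1, 129.9]
ft_force: [-0.4, 0.0, 0.6]
width: 93.1
gripper_force: 0.0
```

```bash
python3 -c "
from h import *
delta((424.5,354.8,120),(180,0,207))
delta((424.5,354.8,42),(180,0,207))
"
```

```text
from [424.5 353.4 198.9] [-1.798e+02 -1.000e-01  1.299e+02] q [-25.  26. -28. 114.  18.  44. -24.] t 17.15
shift m [0.0009 0.0011 0.0789] rot [-5.000e-02 -2.200e-01 -7.708e+01]
from [424.5 353.4 198.9] [-1.798e+02 -1.000e-01  1.299e+02] q [-25.  26. -28. 114.  18.  44. -24.] t 17.15
shift m [0.0007 0.0013 0.1569] rot [-5.000e-02 -2.200e-01 -7.708e+01]
```

>>> apply_moves(series=[[[0, 0, 0.01], [0, 0, -8]], [[0, 0, 0.02], [0, 0, -16]], [[0, 0, 0.03], [0, 0, -24]], [[0, 0, 0.04], [0, 0, -32]], [[0, 0, 0.05], [0, 0, -40]], [[0, 0, 0.06], [0, 0, -48]], [[0, 0, 0.08], [0, 0, -56]], [[0, 0, 0.1], [0, 0, -64]], [[0, 0, 0.12], [0, 0, -72]], [[0, 0, 0.14], [0, 0, -80]], [[0, 0, 0.157], [0, 0, -85]], [[0, 0, 0.157], [0, 0, -85]], [[0, 0, 0.157], [0, 0, -85]]])

```text
time: 18.45
tool_pos: [424.5, 354.2, 43.1]
orientation: [179.9, -0.1, -145.3]
ft_force: [0.8, 0.6, 0.1]
width: 93.0
gripper_force: 0.0
```

```bash
python3 -c "
from h import *
delta((424.5,354.8,42),(180,0,215))
"
```

```text
from [424.5 354.2  43.1] [ 1.799e+02 -1.000e-01 -1.453e+02] q [-19.  43. -40. 120.  49.  35.  30.] t 18.45
shift m [-0.0003  0.0005  0.0011] rot [ 0.14 -0.09 -0.25]
```

>>> apply_moves(series=[[[0, 0, 0], [0, 0, 0]], [[0, 0, 0], [0, 0, 0]], [[0, 0, 0], [0, 0, 0]], [[0, 0, 0], [0, 0, 0]], [[0, 0, 0], [0, 0, 0]], [[0, 0, 0], [0, 0, 0]], [[0, 0, 0], [0, 0, 0]], [[0, 0, 0], [0, 0, 0]]], jaw=1, grip_force=25)

```text
time: 19.25
tool_pos: [424.2, 355.3, 43.1]
orientation: [179.9, -0.0, -145.0]
ft_force: [0.5, -1.2, 3.2]
width: 49.5
gripper_force: 25.0
```

>>> apply_moves(series=[[[0, 0, 0], [0, 0, 8]], [[0, 0, 0], [0, 0, 16]], [[0, 0, 0], [0, 0, 24]], [[0, 0, 0], [0, 0, 32]], [[0, 0, 0], [0, 0, 40]], [[0, 0, 0], [0, 0, 48]], [[0, 0, 0], [0, 0, 56]], [[0, 0, 0], [0, 0, 64]], [[0, 0, 0], [0, 0, 72]], [[0, 0, 0], [0, 0, 80]], [[0, 0, 0], [0, 0, 88]], [[0, 0, 0], [0, 0, 96]], [[0, 0, 0], [0, 0, 104]], [[0, 0, 0], [0, 0, 112]], [[0, 0, 0], [0, 0, 120]], [[0, 0, 0], [0, 0, 128]], [[0, 0, 0], [0, 0, 136]], [[0, 0, 0], [0, 0, 142]], [[0, 0, 0], [0, 0, 148]], [[0, 0, 0], [0, 0, 150]]])

```text
time: 21.25
tool_pos: [425.9, 357.1, 43.1]
orientation: [-179.9, -0.3, 64.8]
ft_force: [3.7, 3.2, -3.6]
width: 49.7
gripper_force: 25.0
```

```bash
python3 -c "
from h import *
s=observe();print(s['joint_positions'].round(1) if hasattr(s['joint_positions'],'round') else s['joint_positions'],s['wrist_torque'],s['ft_force'])
c=np.array([424.5,354.8])
for n in('top','side'):
    im=camera(n)[0][:,:,::-1].astype(int); v,u=np.nonzero((im[...,2]-im[...,0]>70)&(im[...,1]<im[...,2]-30))
    P=plane(n,np.c_[u,v],72); m=np.hypot(*(P[:,:2]-c).T)<30
    if m.any():
        d=P[m][:,:2]-c; a=d.mean(0); print(n,m.sum(),a,np.degrees(np.arctan2(a[1],a[0])))
"
```

```text
[-44.4  37.6  -1.9 121.6   2.9  20.6 -73.9] [ 0.40637438 -1.41314285  0.07140079] [ 3.70825129  3.17422665 -3.63439318]
top 6 [  7.51511507 -16.3144637 ] -65.26725252285985
side 10 [ 5.38982591 -8.51254194] -57.65952580265665
```

>>> apply_moves(series=[[[0, 0, 0], [0, 0, 5]], [[0, 0, 0], [0, 0, 10]], [[0, 0, 0], [0, 0, 10]], [[0, 0, 0], [0, 0, 10]], [[0, 0, 0], [0, 0, 10]]])

```text
time: 21.85
tool_pos: [426.1, 356.9, 43.2]
orientation: [-179.9, -0.3, 55.0]
ft_force: [4.9, 3.7, -3.3]
width: 50.0
gripper_force: 25.0
```

>>> apply_moves(series=[[[0, 0, 0], [0, 0, -8]], [[0, 0, 0], [0, 0, -16]], [[0, 0, 0], [0, 0, -24]], [[0, 0, 0], [0, 0, -32]], [[0, 0, 0], [0, 0, -40]], [[0, 0, 0], [0, 0, -48]], [[0, 0, 0], [0, 0, -56]], [[0, 0, 0], [0, 0, -64]], [[0, 0, 0], [0, 0, -72]], [[0, 0, 0], [0, 0, -80]], [[0, 0, 0], [0, 0, -86]], [[0, 0, 0], [0, 0, -86]], [[0, 0, 0], [0, 0, -86]], [[0, 0, 0], [0, 0, -86]]])

```text
time: 23.25
tool_pos: [424.3, 356.8, 43.1]
orientation: [179.9, -0.2, 140.9]
ft_force: [1.9, 5.4, -2.2]
width: 49.6
gripper_force: 25.0
```

>>> apply_moves(series=[[[0, 0, 0], [0, 0, 0]], [[0, 0, 0], [0, 0, 0]], [[0, 0, 0], [0, 0, 0]], [[0, 0, 0], [0, 0, 0]], [[0, 0, 0], [0, 0, 0]], [[0, 0, -0.04], [0, 0, 0]], [[0, 0, -0.08], [0, 0, 0]], [[0, 0, -0.13], [0, 0, 0]], [[-0.04, 0, -0.18], [0, 0, 0]], [[-0.09, 0, -0.2], [0, 0, 0]], [[-0.14, 0, -0.2], [0, 0, 0]], [[-0.14, 0, -0.2], [0, 0, 0]]], jaw=-1)

```text
time: 24.45
tool_pos: [537.7, 262.2, 243.5]
orientation: [179.9, 0.0, 140.6]
ft_force: [0.7, 0.5, -0.3]
width: 92.9
gripper_force: 0.0
```

```bash
python3 -c "
from h import *
print(observe()['ft_force'])
c=np.array([424.5,354.8]); I=[]
for n,(y,x) in(('top',(250,125)),('side',(105,200))):
    p=camera(n)[0]; I.append(p[y:y+70,x:x+80,::-1]); cv2.imwrite(f'pics/{n}9.png',p[:,:,::-1])
    im=p[:,:,::-1].astype(int); v,u=np.nonzero((im[...,2]-im[...,0]>70)&(im[...,1]<im[...,2]-30))
    P=plane(n,np.c_[u,v],72); m=np.hypot(*(P[:,:2]-c).T)<30
    if m.any():
        d=P[m][:,:2]-c; a=d.mean(0); print(n,m.sum(),a,np.degrees(np.arctan2(a[1],a[0])))
cv2.imwrite('pics/tim9.png',cv2.resize(np.hstack(I),None,fx=5,fy=5,interpolation=cv2.INTER_CUBIC))
tops(70,105,y0=-100,y1=150,x0=430,x1=620)
"
```

```text
[ 0.72860777  0.54848535 -0.25945741]
top 37 [10.6536844  3.4152374] 17.774222418794594
side 26 [11.0485331   5.38433879] 25.981602610372633
side 3014 (array([517.5,  19.1]), array([120.8, 176. ]), 3.55, [[452.0, 103.0], [463.0, -73.0], [583.0, -65.0], [572.0, 111.0]]) z [79.3 87.4 90.9]
top 3113 (array([517.2,  19.4]), array([122.4, 167.5]), 3.67, [[451.0, 99.0], [461.0, -68.0], [584.0, -60.0], [573.0, 107.0]]) z [83.1 88.2 92.7]
```

View pics/tim9.png

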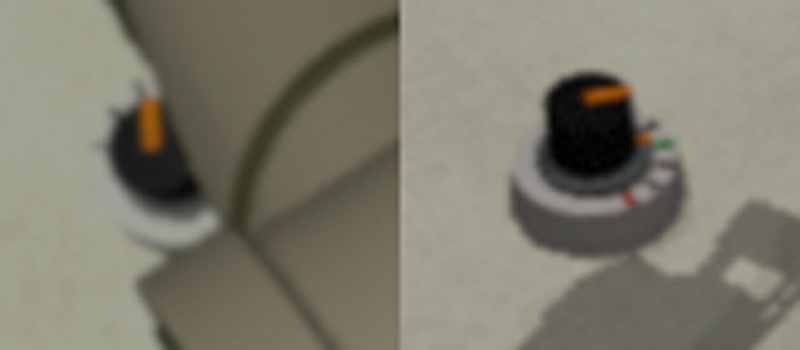

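```bash
python3 -c "
from h import *
def a(n,z,p,q):
    o=dict(top=(125,250),side=(200-80,105))[n]
    P=plane(n,[(o[0]+t[0]/5,o[1]+t[1]/5) for t in(p,q)],z); d=P[1]-P[0]; print(n,P[:,:2].round(1).tolist(),np.degrees(np.arctan2(d[1],d[0])).round(1))
print('init');a('top',73,(158,148),(108,138));a('side',73,(586,101),(592,70))
print('now');a('top',73,(150,152),(150,97));a('side',73,(584,100),(632,91))
print('disc pointer -> green');a('side',36,(642,139),(642,139.1))
print('red,green,10');a('side',30,(629,199),(665,145));a('top',30,(172,80),(250,128))
for n,f in(('top','top'),('side','side')):
  for k in '09':
    im=cv2.imread(f'pics/{n}{k}.png').astype(int); v,u=np.nonzero((im[...,2]-im[...,0]>60)&(im[...,1]<im[...,2]-30))
    P=plane(n,np.c_[u,v],73); m=np.hypot(*(P[:,:2]-[424.5,354.8]).T)<32
    uv=np.c_[u,v][m].astype(np.uint8)
    M=np.zeros((480,640),np.uint8); M[v[m],u[m]]=1; N,L,S,_=cv2.connectedComponentsWithStats(M,connectivity=8)
    b=1+S[1:,4].argmax(); vv,uu=np.nonzero(L==b); Q=plane(n,np.c_[uu,vv],73)[:,:2]
    w,V=np.linalg.eigh(np.cov(Q.T)); print(n,k,S[1:,4],Q.mean(0).round(1),np.degrees(np.arctan2(V[1,1],V[0,1])).round(1))
"
```

```text
init
top [[422.7, 351.4], [426.7, 377.9]] 81.5
side [[425.3, 352.8], [430.1, 378.6]] 79.3
now
top [[420.5, 355.4], [448.3, 357.9]] 5.2
side [[424.2, 353.8], [450.6, 357.9]] 8.7
disc pointer -> green
side [[453.5, 361.0], [453.5, 360.9]] -94.3
red,green,10
side [[442.8, 319.2], [466.0, 361.3]] 61.2
top [[463.3, 361.2], [439.9, 317.3]] -118.1
top 0 [38] [425.9 366.4] 83.4
top 9 [41] [435.4 357.6] -170.3
side 0 [24] [426.4 368.8] 85.8
side 9 [27] [435.5 359.2] -166.4
```

```bash
python3 -c "
from plant import *
print(finish_job())"
```

```text
the job is handed in; nothing more can be done
None
```

I handed the job in at about 24.6 s, and the system gave no verdict: the block measures flat, square and home against the rail with its tiles up, the dial was wound to about 32 minutes and turned back to about 15, and I didn't re-check the bystanders at the end.

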